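# Clamp the key-rail blank with the cam lever

### The job

Clamp the wooden key rail on the perforated board for drilling: with a light fingertip push, swing the lever of the blue cam round so that the cam squeezes the rail square and tight against the two metal bench dogs on its far long side, then take your hand away and leave it clamped. Do not force or grip the lever, do not lift the rail, and leave the mallet, vase, hex key set and crate of cups as they are.

Things in the scene. Friction and masses are not known exactly. Their poses are not given: they have to be found in the camera images.
- board: Fixed birch-plywood clamping board, 340 (x) x 380 (y) x 18 mm, lying on the bench, with a 50 mm grid of 20 mm holes. Origin: centre of its underside; z up. In its frame the two long-side dogs stand at x 50, y +100 and -100, the end dog at x 0, y 150 and the cam's pivot at x -50, y 0 (mm).
- dog_left: Fixed aluminium bench dog, a post 20 mm across and 26 mm high on the board, by the rail's far (board +x) long side. Origin: foot centre, on the board's top (18 mm above the bench).
- dog_right: The second, equal dog on the same long side of the rail, 200 mm from dog_left.
- dog_end: An equal dog past the rail's +y end (board frame); it only stops the rail from being dragged endways by the cam.
- cam: Blue plastic eccentric cam with lever on a vertical pivot bolt. Origin: on the pivot axis at the board's top, 18 mm above the bench; z up; x along the lever to its tip (turns with it). Disc of radius 30 mm, centred 8 mm off the pivot, 3 to 25 mm above the board; bolt head to 34 mm. Lever: bar 18 mm wide, 7 to 25 mm above the board, out to 125 mm, with a round end knob.
- cam_pivot (a point): Top of the pivot bolt, 34 mm above the board. The cam clamps by turning anticlockwise seen from above. Fully open (stop) the lever lies 115 deg anticlockwise of the board's x axis; it starts within 0.35 rad of that. The rail is pinched about 1.25 rad from fully open; from there the lever stiffens fast, and 0.1 rad on it takes some 6 to 10 N.
- lever_tip (a point): Centre of the knob, 26 mm across, 4.5 to 26.5 mm above the board, at the lever's end, 128 mm from the pivot; this point is 34 mm above the bench. At 100 mm from the pivot about 1.5 N turns the free lever; a push grown to 6 to 8 N there sets the clamp firmly. By friction it stays where it is left.
- rail: The workpiece, a loose mid-brown wooden key-rail blank with three pencilled crosses on top: 56 (x) x 260 (y) x 20 mm, about 0.2 kg, lying flat on the board between cam and dogs with a few mm of play. Origin: centre of its underside; y along its length.
- mallet: Bystander: black rubber mallet, 300 mm long, head 60 mm across, lying on the bench at the board's +y side. Origin under the handle, 115 mm from the head's centre; x towards the head.
- vase: Bystander: frosted glass vase, 92 mm across, 175 mm high, standing on the bench at the board's -y side. Origin: centre of its foot.
- hexset: Bystander: folded hex key set in its holder, 112 x 36 x 23 mm, lying on the board near its robot-side -y corner. Origin: centre of its underside.
- crate: Bystander: slatted wooden crate, 270 x 200 x 75 mm, holding six white espresso cups, on the bench at the left. Origin: centre of its underside.

How it is judged:
By the outcome, as a careful person would: the job done as asked, in the order asked, and still so for the second after the job is handed in, with the robot touching nothing.
It also fails if it takes over 54 s, if anything falls off the work surface, if the arm or the gripper's body presses on something with over 40 N, if the wrist force passes 120 N, or if a joint passes its speed limit or range.

### The arm

A 6-joint arm with a two-finger parallel gripper is mounted at the origin on the work surface. World frame = base frame: x ahead of the robot, y to its left, z up, the work surface at z = 0. Lengths are in mm, angles in rad, forces in N, time in s.
With the tool pointing down it reaches from about 300 to 950 mm from the base axis. Payload 3.1 kg.
Tool frame: the origin (TCP) lies between the finger pads; the fingertips stand ahead of it and the grasp point (between the pads) is the TCP (r.nose_length is the z of the fingertips in the tool frame, in mm); z points along the fingers, y is the direction in which the jaws open and shut (so a half turn about z gives the same grasp; the last joint's range is limited). The gripper opens to 85 mm and grips with 20 to 120 N. Pads are 22 mm wide; open, the fingers measure 114 mm over their backs; the gripper's body (76 mm by 85 mm) begins 54 mm behind the grasp point. The pads swing forward as they close: fully open they stand 13 mm farther back than shut.
Start: joints at [1.085, 0.308, 1.634, -0, 1.2, -0.07], TCP at [252.477, 571.741, 250.272] pointing down, gripper open.
Joint ranges: [-3.06, 3.06], [-0.79, 1.96], [0.05, 2.63], [-1.19, 4.34], [0.05, 2.64], [-2.94, 2.94]. Speed limits (rad/s): [2.79, 2.79, 3.14, 3.14, 3.14, 3.14].

### API

Orientations are given as a 3x3 rotation matrix whose columns are the frame's x, y, z axes.
In Python, from station import r gives the robot as it stands. The module is installed in compiled form; this text tells all that it offers.
- The arm moves only by the tool arm_command, never from a script. Its argument "series" is one flat list of numbers, 7 for each row, row after row: the shift along the world's x, y, z in mm, then the turn, a rotation vector about the world's x, y, z in degrees, then the finger opening in mm, from 0 to 85.4. In form: [tx, ty, tz, ax, ay, az, claw, tx, ty, tz, ax, ay, az, claw, ...]. A call has 1 to 8 rows; each row shifts and turns the commanded pose from where the row before left it; what a row does not reach is not made up. A row lasts 1/8 s, in which the tool goes at most 62.5 mm and 10.7 degrees, less where a joint would pass 70% of its speed; a pose out of reach is approached as far as the arm can. A call is refused whole if a number of a shift passes 62.5 or a number of a turn 10.7, either way. A call with a gripper value outside its range is refused whole. The fingers move at their own pace and stop on an object; the grip force is fixed at half the most. Time passes only in rows, so rows that do not move let the fingers close. It gives the time, the measured TCP pose, the force and the opening at its end, in the units of the state.
- r.read_state(): the state, without advancing time (a new reading comes with each control period).
- r.camera(name): name is "side" or "top" or "wrist"; returns the picture (420x560x3 uint8, red, green, blue); there is no depth.
- r.calibration(name): a dict with "K" (3x3 intrinsics, pixels), "position" and "attitude" of the camera in the world. Camera axes: x right, y up, looking along -z (the intrinsics and any distortion apply to the point x, -y, -z); pixel columns grow to the right and rows downward; lengths in mm; the calibration is good to about 2 mm. A picture is of the moment at which its call begins: read the wrist's pose just before it. calibration takes no time and is no camera call; for the wrist camera it gives the pose at the moment of the call.
- r.finish_job(): hands the job in, once; it reports no verdict.
The state is a dict: "clock": time; "q": joint angles; "dq": joint speeds; "joint_torque": joint torques, N m; "tool_pos": TCP position; "tcp_rot": TCP orientation; "ft_force": force on the tool from outside, world axes, zero at the start; "wrist_torque": the same for the moment, N m; "finger_gap": opening from 0.0 (shut) to 1.0 (fully open).
Only numpy, scipy, OpenCV 4.12 (cv2) and the standard library are available. Lean on these libraries where they do the work, as an engineer would, in place of code of your own. Each camera call takes 0.05 s, during which the arm holds its last target.

## Working session

There is one attempt and no reset: what is moved stays moved. The work goes in short steps, Python scripts to look and compute and a tool call to move; the robot and the scene stay as the last step left them, time stands still between calls to the robot, and variables do not carry over. Pictures are saved under pics/ and viewed, and the job is handed in when it is done.

Besides the shell and the picture viewer there is one more tool, called as name(argument=value, ...) on one line, values as JSON. arm_command: Moves the arm, as the interface text tells. Its arguments: {"type":"object","properties":{"series":{"type":"array","items":{"type":"number"}}},"required":["series"]}

```bash
mkdir -p pics; python3 - <<'E'
from station import r
import cv2
s=r.read_state(); print(s, r.nose_length)
for n in ("top","side"):
    c=r.calibration(n); print(n,c)
    cv2.imwrite(f"pics/{n}0.png",r.camera(n)[:,:,::-1])
E
```

```text
{'clock': 0.0, 'q': array([ 1.08530486e+00,  3.09017967e-01,  1.63519870e+00, -3.39460378e-06,
        1.19971421e+00, -6.96974903e-02]), 'dq': array([ 0.00029208, -0.00024037, -0.00036462, -0.00035701, -0.00078174,
        0.00083545]), 'joint_torque': array([-4.72766242e-04, -4.15255666e+01, -2.76667428e+01, -7.10237578e-05,
        1.02313090e-02,  1.24697991e-05]), 'tool_pos': array([252.10312162, 571.0372366 , 249.0331822 ]), 'tcp_rot': array([[-9.14796320e-01,  4.03913986e-01, -1.08831448e-03],
       [ 4.03915421e-01,  9.14793993e-01, -2.06950161e-03],
       [ 1.59682905e-04, -2.33275946e-03, -9.99997266e-01]]), 'ft_force': array([ 0.48691177,  0.55559541, -0.02699671]), 'wrist_torque': array([-0.06710872,  0.00938994,  0.01008436]), 'finger_gap': 0.9980924982437845} 19.0
top {'K': array([[387.15463042,   0.        , 278.28140945],
       [  0.        , 387.15463042, 203.00895038],
       [  0.        ,   0.        ,   1.        ]]), 'position': array([566.20875012, 125.27585634, 967.17837289]), 'attitude': array([[-8.41471504e-04,  9.99854394e-01, -1.70435428e-02],
       [-9.99998466e-01, -8.15168853e-04,  1.55015036e-03],
       [ 1.53603129e-03,  1.70448210e-02,  9.99853547e-01]])}
side {'K': array([[488.53274929,   0.        , 278.82405783],
       [  0.        , 488.53274929, 213.48668976],
       [  0.        ,   0.        ,   1.        ]]), 'position': array([522.10977612, 789.93039431, 882.93186522]), 'attitude': array([[-9.96376431e-01,  6.44618277e-02, -5.54858603e-02],
       [-8.50527503e-02, -7.53666585e-01,  6.51730549e-01],
       [ 1.93903529e-04,  6.54088184e-01,  7.56418277e-01]])}
```

View pics/top0.png

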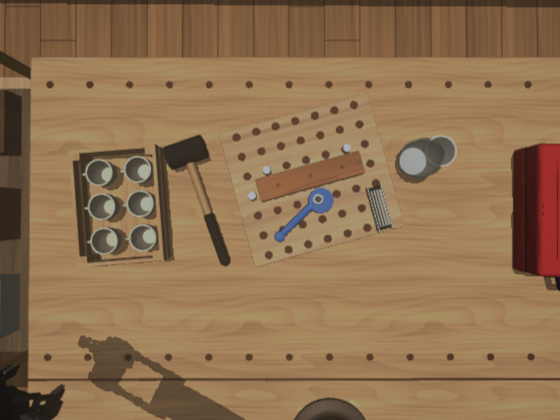

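View pics/side0.png

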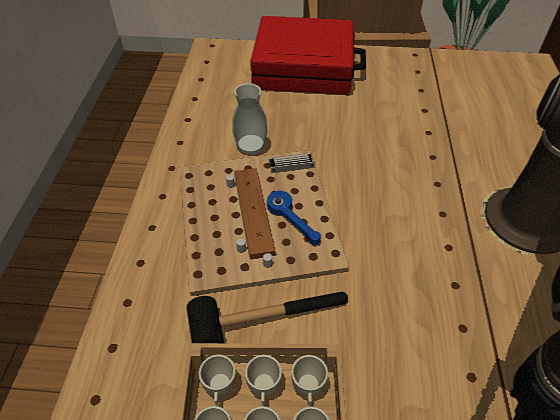

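The top view shows the cam bolt near (318,199) and the knob near (280,237). The dogs are at about (346,148), (266,170) and (252,196), and the rail lies between them and the cam. Next I'll measure these.

```bash
cat > h.py <<'E'
import numpy as np, cv2
from station import r
def ray(n,u,v,z,c=None):
    c=c or r.calibration(n); K=c["K"]
    d=np.array([(u-K[0,2])/K[0,0],-(v-K[1,2])/K[1,1],-1.]); d=c["attitude"]@d
    p=c["position"]; return p+d*(z-p[2])/d[2]
def proj(n,P):
    c=r.calibration(n);K=c["K"];q=c["attitude"].T@(np.array(P)-c["position"])
    return np.array([K[0,2]+K[0,0]*q[0]/-q[2],K[1,2]+K[1,1]*q[1]/q[2]])
def blue(img):
    h=cv2.cvtColor(img,cv2.COLOR_RGB2HSV); return cv2.inRange(h,(100,120,50),(130,255,255))
E
python3 - <<'E'
from h import *
for n in("top","side"):
    im=cv2.imread(f"pics/{n}0.png")[:,:,::-1].copy()
    m=blue(im); k,l,st,ce=cv2.connectedComponentsWithStats(m)
    i=1+np.argmax(st[1:,4]); m=(l==i).astype(np.uint8)
    ys,xs=np.nonzero(m)
    pts=np.array([ray(n,x,y,43)[:2] for x,y in zip(xs,ys)])
    mu=pts.mean(0); u,s,vt=np.linalg.svd(pts-mu); a=vt[0]
    t=(pts-mu)@a
    print(n,st[i],mu,a,t.min(),t.max(), mu+a*t.min(),mu+a*t.max())
    crop=im[st[i][1]-75:st[i][1]+85, max(0,st[i][0]-75):st[i][0]+125]
    cv2.imwrite(f"pics/{n}c.png",cv2.resize(crop,None,fx=3.7,fy=3.7,interpolation=cv2.INTER_CUBIC)[:,:,::-1])
    print("crop origin",st[i][0]-75,st[i][1]-75)
    h=cv2.cvtColor(im,cv2.COLOR_RGB2HSV)
    g=cv2.inRange(h,(0,0,120),(180,45,255))
    k,l,st,ce=cv2.connectedComponentsWithStats(g)
    for j in range(1,k):
        if 12<st[j,4]<150: print(st[j],ce[j],ray(n,*ce[j],44).round(1))
E
```

```text
top [275 189  57  52 579] [561.49149007  54.57192108] [-0.63286261  0.77426411] -68.55393143169876 99.24382185315724 [604.87670997   1.4930721 ] [498.68378605 131.41285087]
crop origin 200 114
[431 135  26  32 111] [447.27927928 148.45945946] [ 712.1 -280.5   44. ]
[343 144   8   8  52] [346.71153846 147.28846154] [715.1 -39.9  44. ]
[262 166   9   8  55] [266.07272727 169.50909091] [662.  152.9  44. ]
[248 191   8   9  56] [251.41071429 195.10714286] [600.8 187.9  44. ]
[374 191  10  35  52] [378.57692308 208.17307692] [ 569.4 -115.4   44. ]
[371 192  10  34  37] [375.59459459 208.27027027] [ 569.2 -108.3   44. ]
[313 194  10  10  55] [317.54545455 198.67272727] [592.2  30.2  44. ]
side [267 191  54  54 799] [556.27413046  66.61081104] [-0.63714082  0.77074741] -82.12707146063657 99.37791612433672 [608.60064043   3.31158339] [492.95640311 143.20608254]
crop origin 192 116
[261  14  21   2  25] [270.6   14.84] [ 690.5 -846.6   44. ]
[234  84  27  12  50] [248.66  87.72] [ 712.7 -409.2   44. ]
[274 154  35   9 133] [290.52631579 157.72932331] [ 570.1 -120.4   44. ]
[226 175   8   5  3
[... 223 characters left out ...]
7.17241379] [657.6 418.5  44. ]
[256 355  24  14  39] [269.53846154 359.02564103] [570.8 414.6  44. ]
[300 356  26  12  35] [314.37142857 358.94285714] [490.2 407.6  44. ]
[292 375  22  15  31] [300.80645161 384.87096774] [511.9 457.1  44. ]
[247 380  24  10  29] [257.93103448 386.65517241] [586.  466.6  44. ]
[201 382  29   8  40] [214.525 386.275] [661.2 472.3  44. ]
[214 392   3   8  17] [215.41176471 395.35294118] [657.  487.8  44. ]
[262 392   2   8  16] [262.5 395.5] [576.4 481.2  44. ]
[198 407  33  13  57] [215.12280702 410.59649123] [653.2 513.2  44. ]
[246 407  34  13  64] [264.09375  411.078125] [571. 507.  44.]
[303 407  26  13  47] [317.9787234  411.17021277] [480.7 499.4  44. ]
```

The dogs come out 200.2 mm apart, which matches. That puts the board yaw at about 15.4° and the pivot at about (591, 30), agreeing with the directly seen bolt. The lever is at about 132° world, near fully open. I'll approach the lever's clockwise side with the fingers shut, high first.

arm_command(series=[25,-37,0,0,0,-9.5,0,25,-37,0,0,0,-9.5,0,25,-37,0,0,0,-9.5,0,25,-37,0,0,0,-9.5,0,25,-37,0,0,0,-9.5,0,25,-37,0,0,0,-9.5,0,25,-37,0,0,0,-9.5,0,25,-37,0,0,0,-9.5,0])

```text
clock: 1.1
tool_pos: [452.8, 274.3, 249.9]
tcp_rot: [[0.176, 0.984, -0.001], [0.984, -0.176, -0.0], [-0.0, -0.001, -1.0]]
ft_force: [0.4, 0.8, -0.2]
finger_gap: 0.003
```

arm_command(series=[25,-37,0,0,0,-9.5,0,25,-37,0,0,0,-9.5,0,25,-37,0,0,0,-9.5,0,23,-37,0,0,0,-9.5,0,0,0,0,0,0,0,0,0,0,0,0,0,0,0])

```text
clock: 1.85
tool_pos: [549.8, 127.8, 249.7]
tcp_rot: [[0.741, 0.672, -0.002], [0.672, -0.741, 0.0], [-0.001, -0.001, -1.0]]
ft_force: [-0.5, 0.8, -0.2]
finger_gap: -0.003
```

```bash
python3 - <<'E'
from h import *
s=r.read_state(); print(s["clock"],s["tool_pos"],s["tcp_rot"],s["ft_force"],s["finger_gap"],s["q"])
for n in ("wrist","top","side"):
    c=r.calibration(n)
    im=r.camera(n); cv2.imwrite(f"pics/{n}1.png",im[:,:,::-1])
    m=blue(im); k,l,st,ce=cv2.connectedComponentsWithStats(m)
    i=1+np.argmax(st[1:,4]); ys,xs=np.nonzero(l==i)
    pts=np.array([ray(n,x,y,43,c)[:2] for x,y in zip(xs,ys)])
    d=pts-[591,30.3]; R=np.hypot(*d.T)
    for lo,hi in((50,90),(90,112),(115,142)):
        w=(R>lo)&(R<hi); 
        if w.sum(): mm=d[w].mean(0); print(n,lo,w.sum(),mm,np.degrees(np.arctan2(mm[1],mm[0])),R.max())
E
```

```text
1.85 [549.82749427 127.82629719 249.66075707] [[ 7.40893580e-01  6.71620373e-01 -1.66674689e-03]
 [ 6.71621697e-01 -7.40894171e-01  3.50531986e-04]
 [-9.99458635e-04 -1.37913027e-03 -9.99998550e-01]] [-0.4924334   0.82343419 -0.22315324] -0.0026524113719486237 [1.50973032e-01 1.93980354e-01 1.77801416e+00 6.48299779e-04
 1.17119328e+00 9.85121436e-01]
wrist 50 495 [-46.67934151  52.27810106] 131.7618032383222 139.35127815038805
wrist 90 279 [-68.31392182  74.52463349] 132.51031107519412 139.35127815038805
wrist 115 369 [-87.4985213   92.75981425] 133.32815319959192 139.35127815038805Traceback (most recent call last):
  File "<stdin>", line 7, in <module>
    return _wrapfunc(a, 'argmax', axis=axis, out=out, **kwds)
    return bound(*args, **kwds)
ValueError: attempt to get argmax of an empty sequence
```

View pics/wrist1.png

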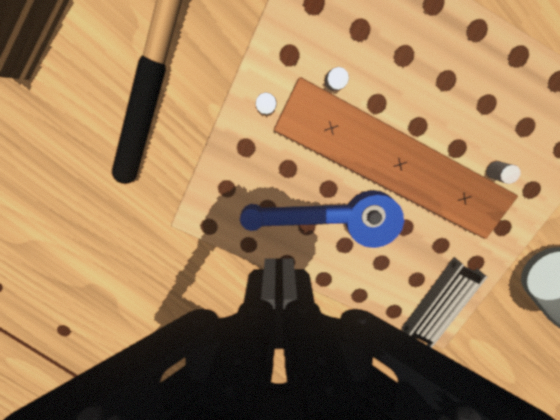

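The wrist view shows the shut fingers at about (280,280) and the lever from bolt (374,217) to knob (252,217). I'll check where the planned descent point falls in this picture.

```bash
python3 - <<'E'
from h import *
print(r.calibration("wrist"))
for P in ([549.8,127.8,230],[549.8,127.8,43],[549.8,127.8,30],[591,30.3,52],[505,124,43],[524,105,43]): print(P,proj("wrist",P))
E
```

```text
{'K': array([[332.05025198,   0.        , 278.64264057],
       [  0.        , 332.05025198, 210.47727672],
       [  0.        ,   0.        ,   1.        ]]), 'position': array([607.5805728 , 181.47985228, 373.47740425]), 'attitude': array([[ 6.72077049e-01,  7.04436521e-01,  2.28213994e-01],
       [-7.40480957e-01,  6.39622613e-01,  2.06327085e-01],
       [-6.26496862e-04, -3.07655815e-01,  9.51497508e-01]])}
[549.8, 127.8, 230] [280.71985992 274.28485058]
[549.8, 127.8, 43] [279.74351429 184.36531683]
[549.8, 127.8, 30] [279.71243061 181.50257072]
[591, 30.3, 52] [377.03552171 219.70600823]
[505, 124, 43] [253.79262196 217.45938403]
[524, 105, 43] [279.27606244 216.29705497]
```

The descent point lands at (280,183), which is free board between the lever and the rail. Descending to a fingertip height of about 30 mm.

arm_command(series=[0,0,-50,0,0,0,0,0,0,-50,0,0,0,0,0,0,-50,0,0,0,0,0,0,-30,0,0,0,0,0,0,-20,0,0,0,0,0,0,0,0,0,0,0])

```text
clock: 2.7
tool_pos: [549.1, 128.2, 49.0]
tcp_rot: [[0.74, 0.672, -0.003], [0.672, -0.74, -0.0], [-0.003, -0.002, -1.0]]
ft_force: [-0.4, 0.6, 1.2]
finger_gap: 0.0
```

```bash
python3 - <<'E'
from h import *
s=r.read_state(); print(s["clock"],s["tool_pos"],s["ft_force"])
for n in ("wrist","side"): cv2.imwrite(f"pics/{n}2.png",r.camera(n)[:,:,::-1])
# pushing path: lever angle phi -> TCP at r=100, offset d=20 to CW side
p0=None
for a in np.arange(132,213,10):
    t=np.radians(a); p=np.array([591,30.3])+100*np.array([np.cos(t),np.sin(t)])+20*np.array([np.sin(t),-np.cos(t)])
    print(a,p.round(1),None if p0 is None else (p-p0).round(1)); p0=p
E
```

```text
2.7 [549.06896339 128.23565917  49.01310563] [-0.3611071   0.6329317   1.17041045]
132 [538.9 118. ] None
142 [524.5 107.6] [-14.4 -10.4]
152 [512.1  94.9] [-12.4 -12.7]
162 [502.1  80.2] [-10.  -14.7]
172 [494.8  64. ] [ -7.3 -16.2]
182 [490.4  46.8] [ -4.4 -17.2]
192 [489.   29.1] [ -1.3 -17.7]
202 [490.8  11.4] [  1.8 -17.7]
212 [495.6  -5.7] [  4.8 -17.1]
```

View pics/wrist2.png

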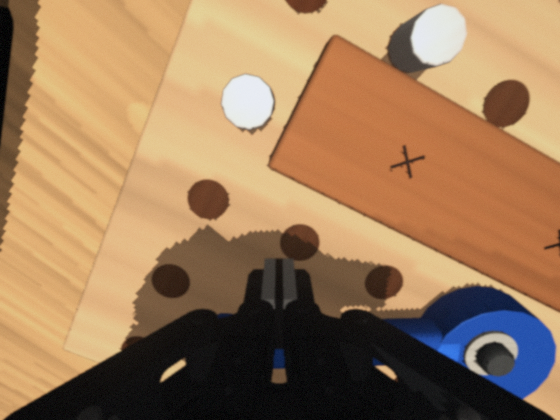

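View pics/side2.png

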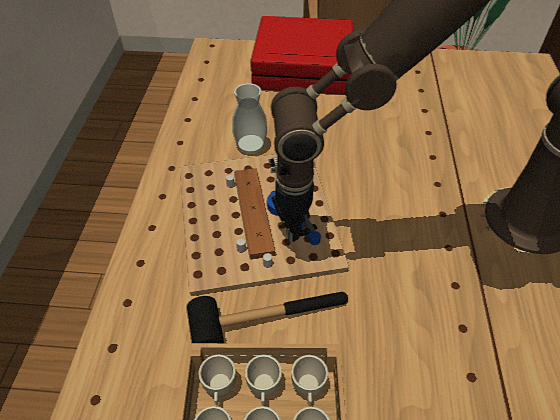

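The fingers are between lever and rail, about 10 mm from contact. Starting the push along the arc.

arm_command(series=[-5,-5,0,0,0,0,0,-5,-5,0,0,0,0,0,-7,-5,0,0,0,5,0,-7,-5,0,0,0,5,0,0,0,0,0,0,0,0])

```text
clock: 3.42
tool_pos: [526.3, 107.2, 50.9]
tcp_rot: [[0.615, 0.789, 0.001], [0.789, -0.615, 0.0], [0.0, 0.0, -1.0]]
ft_force: [0.0, -0.4, 0.3]
finger_gap: 0.001
```

```bash
python3 - <<'E'
from h import *
s=r.read_state(); print(s["clock"],s["tool_pos"],s["ft_force"])
for n in ("top","wrist"): cv2.imwrite(f"pics/{n}3.png",r.camera(n)[:,:,::-1])
E
```

```text
3.425 [526.27768443 107.21401824  50.94573157] [ 0.00316613 -0.40218789  0.29245977]
```

View pics/wrist3.png

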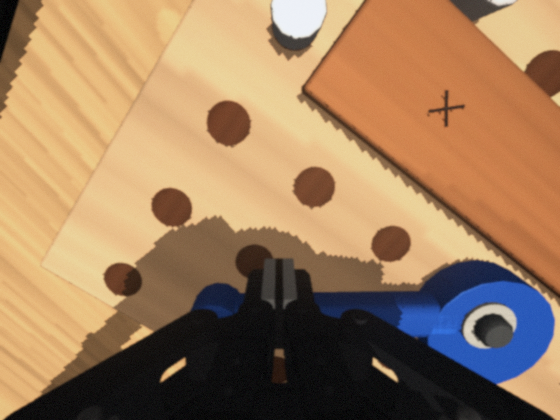

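The lever is now just at the fingers, with the knob at (215,300) and the bolt at (488,325). Continuing along the arc.

arm_command(series=[-6.5,-6,0,0,0,5,0,-6,-6.5,0,0,0,5,0,-5.5,-7,0,0,0,5,0,-4.5,-7.5,0,0,0,5,0])

```text
clock: 4.03
tool_pos: [505.0, 81.0, 50.8]
tcp_rot: [[0.305, 0.952, 0.002], [0.952, -0.305, 0.001], [0.001, 0.002, -1.0]]
ft_force: [1.6, 0.8, -0.1]
finger_gap: 0.001
```

arm_command(series=[-4,-8,0,0,0,5,0,-3.5,-8,0,0,0,5,0,-2.5,-8.5,0,0,0,5,0,-2,-8.5,0,0,0,5,0])

```text
clock: 4.53
tool_pos: [493.2, 48.0, 50.8]
tcp_rot: [[-0.039, 0.999, 0.002], [0.999, 0.039, 0.001], [0.001, 0.003, -1.0]]
ft_force: [2.0, 1.9, -0.1]
finger_gap: -0.001
```

```bash
python3 - <<'E'
from h import *
s=r.read_state(); print(s["clock"],s["tool_pos"],s["ft_force"])
for n in ("top","wrist"): cv2.imwrite(f"pics/{n}4.png",r.camera(n)[:,:,::-1])
E
```

```text
4.525 [493.1545544   47.9664528   50.83650941] [ 1.99804108  1.92648808 -0.08070739]
```

View pics/wrist4.png

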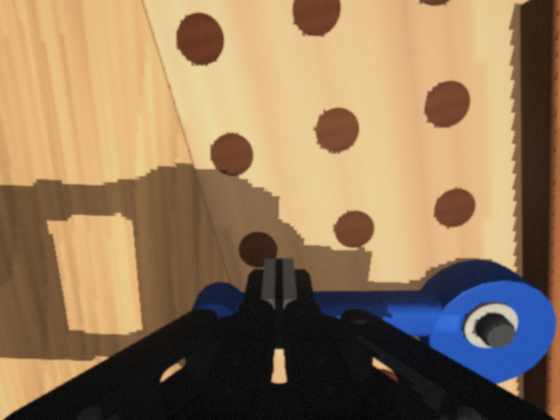

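The push works: about 2 N, lever near 181°. I expect pinch at about 202°, so I'll go on with finer steps and watch the force.

arm_command(series=[-1,-9,0,0,0,5,0,-0.5,-9,0,0,0,5,0,0,-5,0,0,0,3,0,0,-5,0,0,0,3,0,0,0,0,0,0,0,0])

```text
clock: 5.25
tool_pos: [490.5, 19.8, 50.3]
tcp_rot: [[-0.31, 0.951, -0.0], [0.951, 0.31, -0.0], [-0.0, -0.0, -1.0]]
ft_force: [0.1, -0.1, -1.2]
finger_gap: -0.0
```

arm_command(series=[0.2,-2,0,0,0,1,0,0.2,-2,0,0,0,1,0,0,0,0,0,0,0,0])

```text
clock: 5.62
tool_pos: [491.0, 15.8, 50.3]
tcp_rot: [[-0.345, 0.939, 0.0], [0.939, 0.345, 0.0], [0.0, 0.0, -1.0]]
ft_force: [0.4, 1.5, -0.2]
finger_gap: -0.001
```

arm_command(series=[0.3,-1.8,0,0,0,1,0,0.3,-1.8,0,0,0,1,0,0,0,0,0,0,0,0])

```text
clock: 6.0
tool_pos: [491.4, 11.9, 50.3]
tcp_rot: [[-0.378, 0.926, -0.0], [0.926, 0.378, -0.0], [-0.0, -0.0, -1.0]]
ft_force: [0.6, 1.2, 0.1]
finger_gap: -0.002
```

arm_command(series=[0.3,-1.8,0,0,0,1,0,0,0,0,0,0,0,0])

```text
clock: 6.25
tool_pos: [491.7, 10.3, 50.2]
tcp_rot: [[-0.394, 0.919, -0.0], [0.919, 0.394, 0.0], [0.0, -0.0, -1.0]]
ft_force: [0.2, 2.5, 0.7]
finger_gap: -0.002
```

arm_command(series=[0.4,-1.8,0,0,0,1,0,0,0,0,0,0,0,0])

```text
clock: 6.5
tool_pos: [492.1, 8.7, 50.3]
tcp_rot: [[-0.41, 0.912, -0.0], [0.912, 0.41, 0.0], [0.0, -0.0, -1.0]]
ft_force: [0.7, 3.4, 0.3]
finger_gap: 0.001
```

The force is rising (3.5 N), so the rail is pinched. Continuing in steps of about 1 mm.

arm_command(series=[0.4,-1.2,0,0,0,0.7,0,0,0,0,0,0,0,0])

```text
clock: 6.75
tool_pos: [492.3, 7.6, 50.2]
tcp_rot: [[-0.421, 0.907, -0.001], [0.907, 0.421, 0.0], [0.001, -0.0, -1.0]]
ft_force: [-0.6, 5.4, 2.0]
finger_gap: 0.0
```

arm_command(series=[0.4,-1.2,0,0,0,0.7,0,0,0,0,0,0,0,0])

```text
clock: 7.0
tool_pos: [492.5, 6.5, 50.2]
tcp_rot: [[-0.432, 0.902, -0.001], [0.902, 0.432, 0.001], [0.001, -0.001, -1.0]]
ft_force: [-1.2, 4.5, 1.6]
finger_gap: 0.003
```

arm_command(series=[0.4,-1,0,0,0,0.6,0,0,0,0,0,0,0,0])

```text
clock: 7.25
tool_pos: [492.7, 5.7, 50.2]
tcp_rot: [[-0.441, 0.898, -0.002], [0.898, 0.441, 0.001], [0.002, -0.001, -1.0]]
ft_force: [-1.8, 5.9, 3.0]
finger_gap: 0.003
```

```bash
python3 - <<'E'
from h import *
for n in ("wrist","top"): cv2.imwrite(f"pics/{n}5.png",r.camera(n)[:,:,::-1])
s=r.read_state(); print(s["clock"],s["tool_pos"],s["ft_force"])
E
```

```text
7.35 [492.66188567   5.70722118  50.1837908 ] [-0.666643    5.23165595  2.6381814 ]
```

View pics/wrist5.png

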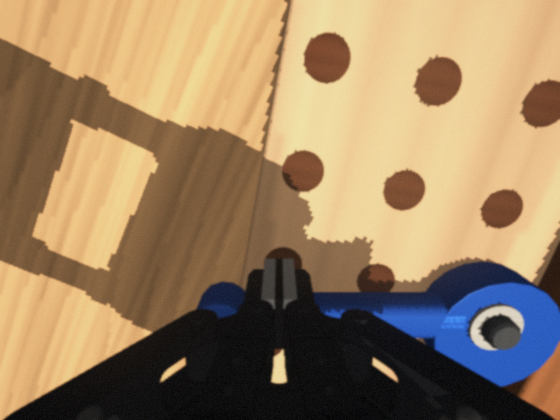

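arm_command(series=[0.4,-1,0,0,0,0.6,0,0,0,0,0,0,0,0])

```text
clock: 7.6
tool_pos: [492.9, 4.8, 50.2]
tcp_rot: [[-0.45, 0.893, -0.002], [0.893, 0.45, 0.001], [0.002, -0.001, -1.0]]
ft_force: [-1.2, 6.4, 2.2]
finger_gap: 0.003
```

arm_command(series=[0.3,-0.8,0,0,0,0.5,0,0,0,0,0,0,0,0])

```text
clock: 7.85
tool_pos: [493.0, 4.2, 50.2]
tcp_rot: [[-0.458, 0.889, -0.002], [0.889, 0.458, 0.002], [0.003, -0.002, -1.0]]
ft_force: [-1.8, 7.3, 3.3]
finger_gap: -0.001
```

The tangential push is now about 7.3 N, inside the 6–8 N band. Backing straight off the lever, then up and clear.

arm_command(series=[-1.5,3,0,0,0,0,0,-5,9,0,0,0,0,0,-5,9,0,0,0,0,0,0,0,30,0,0,0,0,0,0,50,0,0,0,0,0,0,60,0,0,0,0,-30,0,60,0,0,0,0,-40,0,0,0,0,0,0])

```text
clock: 8.85
tool_pos: [418.2, 24.3, 251.8]
tcp_rot: [[-0.459, 0.888, 0.013], [0.889, 0.459, -0.001], [-0.007, 0.011, -1.0]]
ft_force: [-0.3, -0.1, 0.3]
finger_gap: 0.004
```

arm_command(series=[-40,40,0,0,0,0,0,-40,40,0,0,0,0,0,-40,40,0,0,0,0,0,-30,50,0,0,0,0,0,0,50,0,0,0,0,0,0,50,0,0,0,0,0,0,0,0,0,0,0,0])

```text
clock: 9.72
tool_pos: [264.0, 296.9, 246.3]
tcp_rot: [[-0.463, 0.886, 0.001], [0.886, 0.463, 0.001], [0.0, 0.001, -1.0]]
ft_force: [-0.3, -0.7, 0.3]
finger_gap: 0.002
```

```bash
python3 - <<'E'
from h import *
s=r.read_state(); print(s["clock"],s["tool_pos"],s["ft_force"])
for n in("top","side"):
    im=r.camera(n); cv2.imwrite(f"pics/{n}6.png",im[:,:,::-1])
    old=cv2.imread(f"pics/{n}0.png")[:,:,::-1].copy()
    m=blue(im); k,l,st,ce=cv2.connectedComponentsWithStats(m)
    if k>1:
        i=1+np.argmax(st[1:,4]); ys,xs=np.nonzero(l==i)
        pts=np.array([ray(n,x,y,43)[:2] for x,y in zip(xs,ys)]); d=pts-[591,30.3]; R=np.hypot(*d.T)
        for lo,hi in((50,90),(90,112),(115,145)):
            w=(R>lo)&(R<hi)
            if w.sum(): mm=d[w].mean(0); print(n,lo,w.sum(),np.degrees(np.arctan2(mm[1],mm[0]))%360)
    for nm,I in(("old",old),("new",im)):
        h=cv2.cvtColor(I,cv2.COLOR_RGB2HSV); m=cv2.inRange(h,(3,130,40),(13,255,255))
        m=cv2.morphologyEx(m,cv2.MORPH_OPEN,np.ones((5,5)))
        cs=cv2.findContours(m,0,2)[0]; c=max(cs,key=cv2.contourArea)
        if n=="side": # choose within board
            c=max((q for q in cs if 150<q[:,0,1].mean()<260),key=cv2.contourArea)
        P=np.array([ray(n,*p[0],38)[:2] for p in c],np.float32)
        print(n,nm,cv2.minAreaRect(P))
E
```

```text
9.725 [264.02440268 296.86415832 246.27473626] [-0.33979128 -0.69809457  0.2861938 ]
top 50 96 206.49645137432873
top 90 52 206.61661334865715
top 115 63 206.58090180276665
top old ((647.7679443359375, 48.56189727783203), (54.62315368652344, 256.00830078125), 15.543119430541992)
top new ((651.9113159179688, 51.81281280517578), (57.22746276855469, 256.26080322265625), 15.408885955810547)
side 50 141 200.51202359727097
side 90 76 202.46346735276083
side 115 92 203.75292841897914
side old ((673.480712890625, 11.306827545166016), (19.032184600830078, 26.27959632873535), 7.318852424621582)
side new ((642.8204345703125, 77.47412109375), (25.029542922973633, 17.924198150634766), 6.475924491882324)
```

```bash
python3 - <<'E'
import cv2
im=cv2.imread("pics/top6.png"); cv2.imwrite("pics/top6c.png",cv2.resize(im[90:280,160:460],None,fx=2.6,fy=2.6,interpolation=cv2.INTER_CUBIC))
E
```

```text
(no output)
```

View pics/top6c.png

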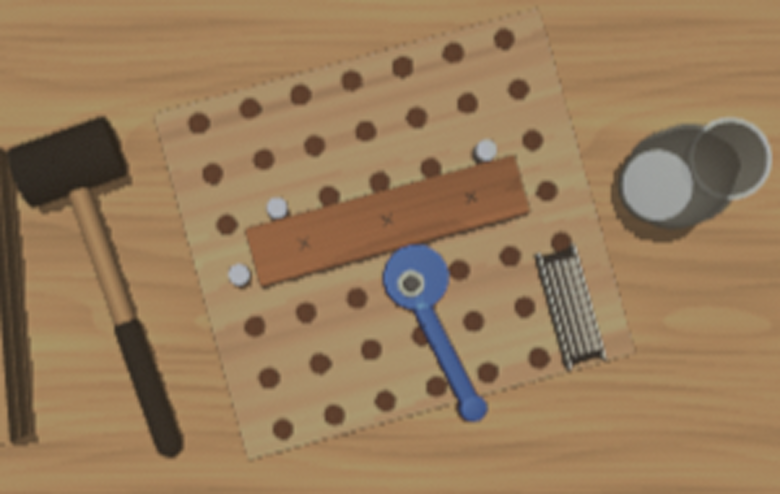

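View pics/side6.png

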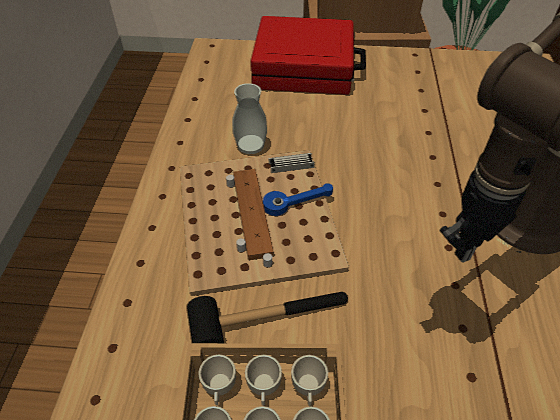

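The close-up shows the rail flush on both long-side dogs, at (277,208) and (487,151). The cam disc bears on the rail's near side, the lever has stayed put at 206.6° and the bystanders haven't moved. Handing in.

```bash
python3 -c "
from station import r
print(r.finish_job(), r.read_state()['clock'])"
```

```text
the job is handed in; nothing more can be done
the job is handed in; nothing more can be done
```

The rail is clamped against both long-side dogs and the job is handed in, at about 10 s on the robot's clock. I swung the cam lever round with the shut fingertips, about 100 mm from the pivot. The sideways push rose to about 7.3 N, inside the 6–8 N band. Then I backed straight off and moved the arm clear.

**Final checks (top camera):**
- **Lever:** it stayed where I left it, at 206.6° in the world frame. That is about 1.33 rad from fully open and 0.08 rad past the expected pinch point.
- **Rail:** it moved about 5 mm and sits at 15.41°, against 15.4° for the line between the two dogs, so it is square and visibly touching both.
- **Bystanders:** the mallet, vase, hex key set and crate look unmoved in the pictures I viewed; I did not measure them.

**Checks that disagreed or failed:**
- **Side camera:** it read the lever at 200–204°. I trusted the top camera because it agrees with where the fingertip stopped, about 206.3°.
- **Side-view rail outline:** the colour mask picked up only fragments, so I ignored it.
- **Finger drag:** near the end the fingers also felt about 3 N vertically, probably friction against the lever; it was gone once they backed off.

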